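# Load a lapped disc onto the bench thickness gauge with the lifter

### The job

Load the thickness gauge for a measurement. First press the gauge's lifting lever down until its catch holds the spindle up; then slide the lifter's blade under the lapped disc in the tray, carry the disc on the blade and set it down gently, flat and centred under the gauge's tip, across the two rails of the anvil. Draw the blade out and lay the lifter flat on the bench; the gripper must never touch the disc, nothing may bump the gauge's spindle, and the other tools stay where they are.

Things in the scene. Friction and masses are not known exactly. Their poses are not given: they have to be found in the camera images.
- lift_lever (a joint): Angle of the gauge's lifting lever, a 10 mm wide steel bar with a round thumb pad of 22 mm diameter at its outer end. 0 = at rest, pad up, spindle down; grows as the pad is pressed down; 0.60 = lower stop. An over-centre spring resists with 4 to 5 N at the pad until about 0.42; past that the lever snaps by itself to 0.60 and is caught there, holding the spindle 21 mm higher.
- lever_pad (a point): Centre of the thumb pad's upper face. At rest it is 144 mm above the bench; pressed down it goes 41 mm straight down. Seen in the gauge's axes it lies 51 mm in front of (-x) and 88 mm to the right (-y) of the spindle. Its axes turn with the lever; use its position only.
- gauge: Fixed bench thickness gauge: cream cast base 220 x 130 mm, 45 mm high, from x = -75 to +145 mm; steel column 260 mm high at x = 105 mm; dial 58 mm across on an arm over the anvil. Only the spindle and the caught lever's outer end hang lower than 105 mm above the bench. Origin: on the bench under the anvil's centre; front faces -x, roughly the robot; y to its left, z up.
- anvil (a point): Target: the point midway between the two steel anvil rails, in the plane of their top faces, 75 mm above the gauge's origin, straight under the spindle; axes as the gauge's. The rails run along x from -55 to +55 mm, each 23 mm wide, at y = 32 to 55 mm on either side. The channel between them is 64 mm wide, 16 mm deep, open at front and back.
- gauge_tip (a point): The lowest point of the gauge's spindle (8 mm ball point, z up): 1 mm above the anvil's rails at rest, 22 mm above them when the lever is caught. It moves vertically only and is fixed to the bench through the gauge.
- tray: Fixed shallow dark grey plastic tray, 170 x 162 mm, floor 3 mm thick, with rims 6 mm thick standing 10 mm above the floor at the back (+x) and both sides, open at the front (-x, roughly towards the robot). Origin: centre of the underside, z up; front edge of the floor at x = -85 mm, inner face of the back rim at x = +79 mm, of the side rims at y = +-75 mm.
- disc: Loose lapped aluminium disc, 100 mm diameter, 8 mm thick, about 0.15 kg, both edges chamfered 3 mm high and 6 mm wide. It lies flat in the tray, short of the back rim; it slides when pushed. Origin: centre of its underside, z up.
- lifter: Loose lifter (offset spatula), 0.125 kg, lying with its blade flat on the bench: steel blade 44 mm wide, 2 mm thick, x = -80 to +45 mm (tip); a strip cranked up at x = -75 to -105; wooden handle 20 mm wide (y), 18 mm high, x = -102 to -210, its centre line 50 mm above the blade's underside. Origin: underside of the blade, on its centre line, 45 mm behind the tip; x to the tip, z up.
- lifter_grip (a point): Grip point on the centre line of the lifter's handle, 145 mm behind the lifter's origin and 50 mm above the blade's underside; same axes as the lifter.
- v_block: Bystander: loose steel V-block, 60 x 50 mm, 42 mm high. Origin: centre of the underside.
- micrometer: Bystander: loose outside micrometer lying flat, about 165 mm long and 45 mm wide. Origin: on the bench between its jaws.
- square: Bystander: loose engineer's square lying flat, stock 75 mm, blade 100 mm. Origin: underside of the stock's middle.
- solvent: Bystander: loose small white plastic bottle, 44 mm diameter, 100 mm high. Origin: centre of the underside.
Mind the look-alikes: they are no part of the job. Of the things shaped like the disc, the aluminium one is meant. Several things look just like the tray: the one meant starts farthest from the robot's base.

How it is judged:
By the outcome, as a careful person would: the job done as asked, in the order asked, and still so for the second after the job is handed in, with the robot touching nothing.
It also fails if it takes over 72 s, if anything falls off the work surface, if the arm or the gripper's body presses on something with over 40 N, if the wrist force passes 120 N, or if a joint passes its speed limit or range.

### The arm

A 7-joint arm with a two-finger parallel gripper is mounted at the origin on the work surface. World frame = base frame: x ahead of the robot, y to its left, z up, the work surface at z = 0. Lengths are in m, angles in rad, forces in N, time in s.
With the tool pointing down it reaches from about 0.35 to 0.9 m from the base axis. Payload 19.9 kg.
Tool frame: the origin (TCP) lies midway between the tips of the shut fingers; the grasp point (between the pads) lies 19 mm behind it (hold_point_z is the distance from the TCP to the grasp point, in m); z points along the fingers, y is the line along which they close (so a half turn about z gives the same grasp; the last joint's range is limited). The gripper opens to 94 mm and grips with 3 to 60 N. Pads are 16 mm wide; open, the fingers measure 119 mm over their backs; the gripper's body (75 mm by 177 mm) begins 78 mm behind the grasp point.
Start: joints at [-1.258, 0.417, -0.01, 1.614, 0.005, 1.111, -0.053], TCP at [0.217, 0.586, 0.205] pointing down, gripper open.
Joint ranges: [-2.81, 2.81], [-0.39, 2.02], [-1.27, 1.25], [0.06, 2.57], [-1.19, 4.33], [0.19, 2], [-2.82, 2.82]. Speed limits (rad/s): [1.89, 1.89, 2.39, 2.39, 3.01, 3.01, 3.01].

### API

Orientations are given as a unit quaternion [w, x, y, z].
In Python, from plant import * gives the robot as it stands. The module is installed in compiled form; this text tells all that it offers.
- The arm moves only by the tool drive_tool, never from a script. Its argument "motion" is text: rows parted by semicolons, each of 4 numbers parted by spaces: the shift along the world's x, y, z as a fraction of full scale, then the turn about the world's z as a fraction of full scale. A call has 1 to 20 rows; each row is the pose to reach, as a shift and turn from the pose commanded when the call began; what a row does not reach only later rows make up. Full scale, the value 1, is 50 cm for a shift and 90 degrees for a turn. A row lasts 1/10 s, in which the tool goes at most 50 mm and 8.59 degrees, less where a joint would pass 70% of its speed; a pose out of reach is approached as far as the arm can. A call with a number of a shift or a turn outside -1 to 1 is refused whole. A call with a gripper value outside its range is refused whole. "grip" is the opening, from -1 (shut) to 1 (fully open), set as the call begins (left out, the last holds). The fingers move at their own pace and stop on an object; "newtons" is the grip in N (left out, the last holds). Time passes only in rows, so rows that repeat a pose let the fingers close. It gives the time, the measured TCP pose, the force, the opening and the grip force at its end, in the units of the state.
- get_state(): the state, without advancing time (a new reading comes with each control period).
- read_camera(name): name is "scene" or "top"; returns (picture, depth): 480x640x3 uint8, red, green, blue; 480x640 float32, m along the optical axis (not along the pixel's ray), 0 where there is no reading.
- camera_params(name): a dict with "vfov" (degrees; the focal length in pixels is half the picture's height over the tangent of half this angle, whatever the lens; pixels are square), "cx", "cy" (the principal point, pixels), "k1" (the pictures are not rectified: a ray, as slopes to the right and down, at radius r is drawn at 1 + k1 r^2 times it, then the intrinsics apply), "R" (3x3) and "t" (3): a world point X has camera coordinates R X + t. Camera axes: x right, y down, z forward; pixel columns grow to the right and rows downward; lengths in m; the calibration is good to about 2 mm. A picture is of the moment at which its call begins. camera_params takes no time and is no camera call.
- sign_off(): hands the job in; it is judged then, once.
The state is a dict: "clock": time; "q": joint angles; "joint_velocities": joint speeds; "joint_efforts": joint torques, N m; "eef_pos": TCP position; "ee_rot": TCP orientation; "wrist_force": force on the tool from outside, world axes, zero at the start; "torque": the same for the moment, N m; "width": finger opening in m; "gripper_force": force on a finger pad.
Only numpy, scipy, OpenCV 4.12 (cv2) and the standard library are available. Lean on these libraries where they do the work, as an engineer would, in place of code of your own. Each camera call takes 0.05 s, during which the arm holds its last target. There are 200 camera calls.

## Working session

There is one attempt and no reset: what is moved stays moved. The work goes in short steps, Python scripts to look and compute and a tool call to move; the robot and the scene stay as the last step left them, time stands still between calls to the robot, and variables do not carry over. Pictures are saved under pics/ and viewed, at most 10 in all, crops included, and the job is handed in when it is done.

Besides the shell and the picture viewer there is one more tool, called after "Emit:" as a command line: name --argument value ..., lists and objects as JSON in quotes. drive_tool: Moves the arm, as the interface text tells. Its arguments: {"type":"object","properties":{"motion":{"type":"string"},"grip":{"type":"number"},"newtons":{"type":"number"}},"required":["motion"]}

```bash
mkdir -p pics; cat > h.py <<'E'
import numpy as np, cv2
from plant import *
def snap(n,f):
    p,d=read_camera(n); np.savez(f'{f}.npz',p=p,d=d); cv2.imwrite(f'pics/{f}.png',p[:,:,::-1]); return p,d
def rays(n,uv):
    c=camera_params(n); f=240/np.tan(np.radians(c['vfov'])/2)
    K=np.array([[f,0,c['cx']],[0,f,c['cy']],[0,0,1]]);D=np.array([c['k1'],0,0,0,0])
    s=cv2.undistortPoints(np.array(uv,float).reshape(-1,1,2),K,D)[:,0]
    return c,np.c_[s,np.ones(len(s))]
def plane(n,uv,z):
    "pixels -> world on plane z"
    c,r=rays(n,uv); R=np.array(c['R']);t=np.array(c['t']); o=-R.T@t; w=r@R
    return o+w*((z-o[2])/w[:,2])[:,None]
def pts(n,d):
    "world point of each pixel"
    v,u=np.mgrid[:480,:640]; c,r=rays(n,np.c_[u.ravel(),v.ravel()])
    return ((r*d.reshape(-1,1)-np.array(c['t']))@np.array(c['R'])).reshape(480,640,3)
E
python3 - <<'E'
from h import *
for n in('scene','top'):
    snap(n,n+'0'); c=camera_params(n); print(n,c['vfov'],c['k1'],-np.array(c['R']).T@np.array(c['t']))
s=get_state(); print(s)
E
```

```text
scene 45.47173075491038 -0.18565752573886743 [ 1.32562346 -0.50726617  0.875198  ]
top 54.780626976830476 -0.05962747638221046 [0.33644841 0.00896093 1.29695984]
{'clock': 0.1, 'q': array([-1.25850468,  0.41791358, -0.0103161 ,  1.61410372,  0.0046983 ,
        1.11071902, -0.05297626]), 'joint_velocities': array([-1.55609342e-03,  1.75744707e-04,  2.35402701e-03, -1.88059900e-03,
        2.78351085e-05, -3.06172353e-04,  1.72659276e-04]), 'joint_efforts': array([ 2.07980534e-03, -8.52578974e+01,  6.40835334e-01, -4.26694751e+01,
       -4.89040394e-02,  1.63569715e-02,  4.88925832e-05]), 'eef_pos': array([0.21641942, 0.58596767, 0.20489254]), 'ee_rot': array([-5.89364263e-05,  1.75953545e-01,  9.84398312e-01, -5.56772757e-04]), 'wrist_force': array([ 0.14989748, -0.2705586 ,  0.04730801]), 'torque': array([-0.0483034 ,  0.016859  ,  0.04852981]), 'gripper_force': 0.0, 'width': 0.09442963846005012}
```

View pics/scene0.png

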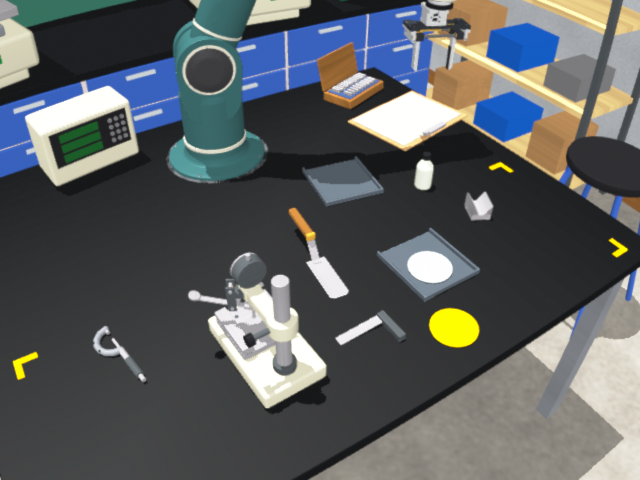

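View pics/top0.png

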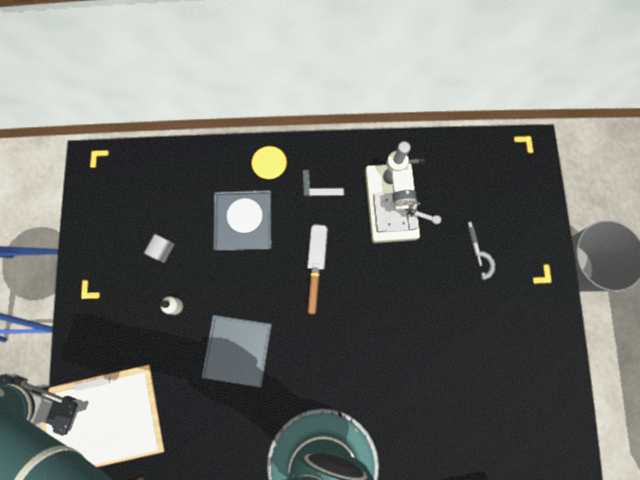

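Scene: two trays – top (242,220), with a white/silver disc at (244,215), and (237,350), empty and nearer the robot. The far one is the tray meant. Disc-like things are the one in the tray and the yellow one at (269,162). The lifter runs from (313,312) to (318,226), and the gauge is at (394,200) with its lever pad at (436,219). I'll confirm in an enlarged crop.

```bash
python3 - <<'E'
import cv2
p=cv2.imread('pics/top0.png')[140:330,200:450]
cv2.imwrite('pics/c1.png',cv2.resize(p,None,fx=3.15,fy=3.15,interpolation=cv2.INTER_CUBIC))
from h import *
z=np.load('top0.npz'); W=pts('top',z['d']); np.save('W.npy',W)
P=z['p'].astype(int)
for (u,v) in [(244,215),(218,230),(318,240),(313,290),(436,219),(385,225),(340,340),(269,162),(302,340)]: print((u,v),W[v,u].round(4),P[v,u])
E
```

```text
(244, 215) [0.6869 0.1992 0.0114] [246 247 246]
(218, 230) [ 0.6488  0.277  -0.0036] [130 139 147]
(318, 240) [ 0.607  -0.0108  0.0069] [230 229 228]
(313, 290) [0.4599 0.0083 0.061 ] [210 153 102]
(436, 219) [ 0.6225 -0.314   0.1459] [216 214 214]
(385, 225) [ 0.6284 -0.1934  0.0736] [232 232 231]
(340, 340) [ 0.3262 -0.0609  0.0035] [41 38 41]
(269, 162) [0.8467 0.1253 0.0093] [247 246 131]
(302, 340) [ 0.3297  0.0431 -0.0016] [41 41 42]
```

View pics/c1.png

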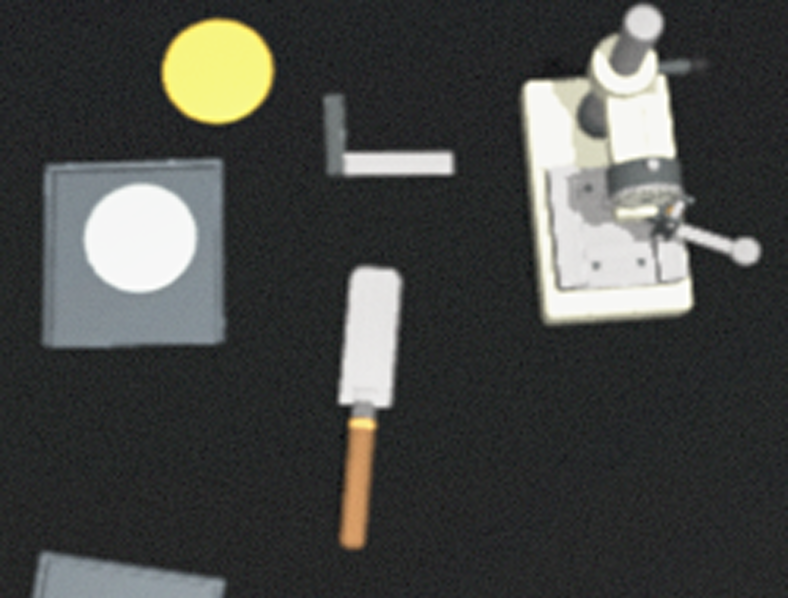

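The crop shows the silver (aluminium) disc at top px (244.5,215.5) in the far tray, with the front open towards the bottom. The brass/yellow disc lies outside any tray and is a look-alike. Next I measure precisely.

```bash
python3 - <<'E'
from h import *
def blob(n,z0,seed,f,name):
    Z=np.load(n+'0.npz'); P=Z['p'].astype(int); m=f(P).astype(np.uint8)
    k,l,st,c=cv2.connectedComponentsWithStats(m,connectivity=4)
    i=l[seed[1],seed[0]]; v,u=np.nonzero(l==i)
    X=plane(n,np.c_[u,v],z0)[:,:2]; rc=cv2.minAreaRect(X.astype(np.float32)*1000)
    C=np.cov(X.T); w,V=np.linalg.eigh(C); a=V[:,1]
    # area-weighted
    print(name,n,len(u),'c',X.mean(0).round(4),'axis deg',np.degrees(np.arctan2(a[1],a[0])).round(2),'rect',np.round(rc[0],1),np.round(rc[1],1),round(rc[2],2)); return X
wh=lambda P:(P.min(2)>185)
wr=lambda P:(P[:,:,0]>120)&(P[:,:,0]-P[:,:,2]>45)
gr=lambda P:(P.min(2)>75)
blob('top',.011,(244,215),wh,'disc'); blob('scene',.011,(430,267),wh,'disc')
blob('top',.002,(318,240),gr,'lifter-all'); blob('top',.002,(318,240),wh,'blade'); blob('scene',.002,(328,278),wh,'blade')
blob('top',.059,(313,290),wr,'handle'); blob('scene',.059,(300,225),wr,'handle')
blob('top',.003,(218,230),gr,'tray')
# gauge from depth
for n in('top','scene'):
    Z=np.load(n+'0.npz'); W=pts(n,Z['d'])
    box=(W[:,:,0]>.5)&(W[:,:,0]<.95)&(W[:,:,1]<-.08)&(W[:,:,1]>-.36)
    for lo,hi,nm in((.068,.082,'rail'),(.038,.052,'base'),(.136,.154,'pad')):
        m=box&(W[:,:,2]>lo)&(W[:,:,2]<hi)
        if nm=='pad': m&=W[:,:,1]<-.285
        v,u=np.nonzero(m); X=W[m]
        rc=cv2.minAreaRect(X[:,:2].astype(np.float32)*1000)
        print(n,nm,len(u),X.mean(0).round(4),X.min(0).round(3),X.max(0).round(3),np.round(rc[0]),np.round(rc[1]),round(rc[2],1))
for n,b in(('top',(360,150,450,250)),('scene',(180,245,340,410))):
    p=cv2.imread(f'pics/{n}0.png')[b[1]:b[3],b[0]:b[2]]
    s=590/p.shape[0]; p=cv2.resize(p,None,fx=s,fy=s,interpolation=cv2.INTER_CUBIC); print(s,b); cv2.imwrite(f'pics/g_{n}.png',p)
a=cv2.imread('pics/g_top.png');b=cv2.imread('pics/g_scene.png'); a=cv2.resize(a,None,fx=.7,fy=.7);b=cv2.resize(b,None,fx=.7,fy=.7); print(a.shape,b.shape)
cv2.imwrite('pics/g.png',np.hstack([a,b])[:, :800])
E
```

```text
disc top 962 c [0.6865 0.1993] axis deg -140.31 rect [687.3 199.4] [ 98.3 101.5] 89.41
disc scene 1130 c [0.6923 0.1972] axis deg 133.46 rect [691.5 197.6] [ 99.  101.2] 85.15
lifter-all top 1087 c [ 0.5556 -0.0038] axis deg 172.88 rect [ 5.287e+02 -5.000e-01] [ 50.6 254.9] 82.85
blade top 633 c [ 0.5887 -0.0078] axis deg 173.24 rect [589.9  -8. ] [ 42.7 124.1] 83.04
blade scene 924 c [ 0.5835 -0.0056] axis deg 171.07 rect [566.4  -4.1] [ 44.7 174.9] 82.97
handle top 313 c [0.4541 0.0081] axis deg 173.07 rect [453.7   7.3] [ 21.9 110.4] 83.24
handle scene 355 c [0.4675 0.0043] axis deg 172.17 rect [464.7   5.6] [ 27.5 123.1] 81.5
tray top 3341 c [0.6749 0.2061] axis deg -177.87 rect [675.4 206.3] [166.2 176.9] 89.86
top rail 481 [ 0.6609 -0.2039  0.0756] [ 0.613 -0.283  0.068] [ 0.783 -0.168  0.082] [ 698. -225.] [169. 113.] 1.4
top base 1269 [ 0.709  -0.2076  0.0456] [ 0.593 -0.292  0.038] [ 0.816 -0.155  0.052] [ 704. -223.] [220. 132.] 2.1
top pad 68 [ 0.623  -0.3119  0.1438] [ 0.612 -0.324  0.136] [ 0.634 -0.291  0.153] [ 623. -307.] [34. 19.] 82.1
scene rail 697 [ 0.6844 -0.2614  0.0751] [ 0.617 -0.282  0.068] [ 0.793 -0.171  0.082] [ 705. -227.] [111. 176.] 89.9
scene base 2921 [ 0.762  -0.2358  0.0449] [ 0.601 -0.291  0.038] [ 0.82  -0.157  0.052] [ 709. -224.] [219. 130.] 1.9
scene pad 112 [ 0.6359 -0.3114  0.1442] [ 0.613 -0.324  0.136] [ 0.786 -0.287  0.154] [ 698. -297.] [175.  23.] 12.5
5.9 (360, 150, 450, 250)
3.5757575757575757 (180, 245, 340, 410)
(413, 372, 3) (413, 400, 3)
```

View pics/g.png

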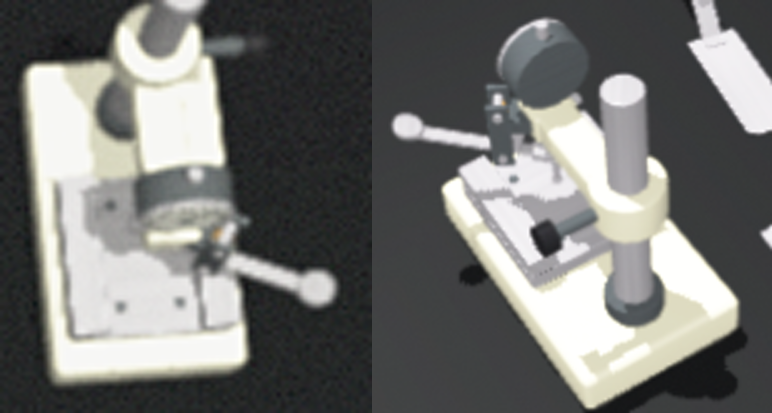

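Emit:
drive_tool --motion "0.4 -0.96 0.1 -0.54;0.4 -0.96 0.1 -0.54;0.4 -0.96 0.1 -0.54;0.4 -0.96 0.1 -0.54;0.4 -0.96 0.1 -0.54;0.4 -0.96 0.1 -0.54;0.4 -0.96 0.1 -0.54;0.4 -0.96 0.1 -0.54;0.4 -0.96 0.1 -0.54;0.4 -0.96 0.1 -0.54;0.4 -0.96 0.1 -0.54;0.4 -0.96 0.1 -0.54" --grip -1 --newtons 60

```text
clock: 1.3
eef_pos: [0.4174, 0.1035, 0.2557]
ee_rot: [0.0, 0.567, 0.823, 0.0]
wrist_force: [0.6, 1.0, 0.4]
width: 0.0022
gripper_force: 0.0
```

```bash
python3 - <<'E'
from h import *
# refine gauge: fit base rectangle edges at z=.045 to depth points of both cameras
from scipy.optimize import least_squares
for n in('top','scene'):
    Z=np.load(n+'0.npz'); W=pts(n,Z['d']); P=Z['p'].astype(int)
    m=(W[:,:,0]>.5)&(W[:,:,0]<.95)&(W[:,:,1]<-.08)&(W[:,:,1]>-.36)&(W[:,:,2]>.03)&(W[:,:,2]<.055)
    # rays of pixels against z=.045 top plane
    mm=m.astype(np.uint8); v,u=np.nonzero(m); X=plane(n,np.c_[u,v],.045)[:,:2]
    hull=cv2.convexHull((X*1000).astype(np.float32))[:,0]
    print(n,np.round(hull[::max(1,len(hull)//24)]).astype(int).tolist())
print(get_state()['q'].round(2))
E
```

```text
top [[816, -277], [812, -190], [810, -158], [808, -155], [805, -155], [802, -155], [798, -155], [795, -155], [792, -154], [789, -154], [786, -154], [783, -154], [780, -154], [748, -154], [683, -156], [600, -160], [594, -162], [591, -165], [591, -167], [591, -173], [590, -176], [590, -178], [592, -223], [593, -262], [595, -284], [601, -290], [606, -291], [755, -286], [803, -284], [813, -282], [816, -280]]
scene [[829, -261], [825, -180], [823, -167], [821, -163], [813, -158], [809, -157], [793, -157], [776, -158], [757, -158], [754, -159], [751, -159], [748, -159], [745, -160], [739, -160], [735, -161], [732, -161], [729, -161], [726, -162], [723, -162], [606, -226], [605, -228], [601, -278], [602, -283], [602, -287], [614, -293], [625, -294], [653, -294], [687, -294], [812, -289], [820, -287], [823, -286], [827, -280]]
[-0.8  -0.01  0.48  2.02  0.    1.13  0.05]
```

```bash
python3 - <<'E'
from h import *
print('pad',plane('top',[(437,219.5)],.144),plane('scene',[(194.4,295.3)],.144))
for n in('top','scene'):
    Z=np.load(n+'0.npz');P=Z['p'].astype(int);m=(P[:,:,0]>150)&(P[:,:,0]-P[:,:,2]>80)&(P[:,:,1]>150)
    k,l,st,c=cv2.connectedComponentsWithStats(m.astype(np.uint8)); i=1+np.argmax(st[1:,4]); v,u=np.nonzero(l==i)
    print(n,'yellow',plane(n,np.c_[u,v],.005).mean(0).round(4),len(u))
    # camera mask of silver disc at outline z 8mm
    s={'top':(244,215),'scene':(430,267)}[n]; m=P.min(2)>150; k,l,st,c=cv2.connectedComponentsWithStats(m.astype(np.uint8),connectivity=4); v,u=np.nonzero(l==l[s[1],s[0]])
    print('disc',plane(n,np.c_[u,v],.007).mean(0).round(4),len(u))
    c,r=rays(n,[(320,240)])
    # TCP projection check
    X=np.array(get_state()['eef_pos']); C=camera_params(n); p=np.array(C['R'])@X+np.array(C['t']); s=p[:2]/p[2]; s=s*(1+C['k1']*(s@s)); f=240/np.tan(np.radians(C['vfov'])/2); print('tcp px',s*f+[C['cx'],C['cy']])
snap('top','top1');P,_=snap('scene','scene1')
E
python3 - <<'E'
import cv2
a=cv2.imread('pics/scene1.png')
print(a.shape)
cv2.imwrite('pics/s1c.png',cv2.resize(a[60:260,180:420],None,fx=3,fy=3,interpolation=cv2.INTER_CUBIC))
E
```

```text
pad [[ 0.6215754  -0.31696112  0.144     ]] [[ 0.62594145 -0.31340817  0.144     ]]
top yellow [0.8479 0.1267 0.005 ] 894
disc [0.6877 0.1996 0.007 ] 1015
tcp px [270.90117129 301.7184524 ]
scene yellow [0.8502 0.1269 0.005 ] 1525
disc [0.6892 0.2007 0.007 ] 1173
tcp px [328.10237398 126.20468607]
(480, 640, 3)
```

View pics/s1c.png

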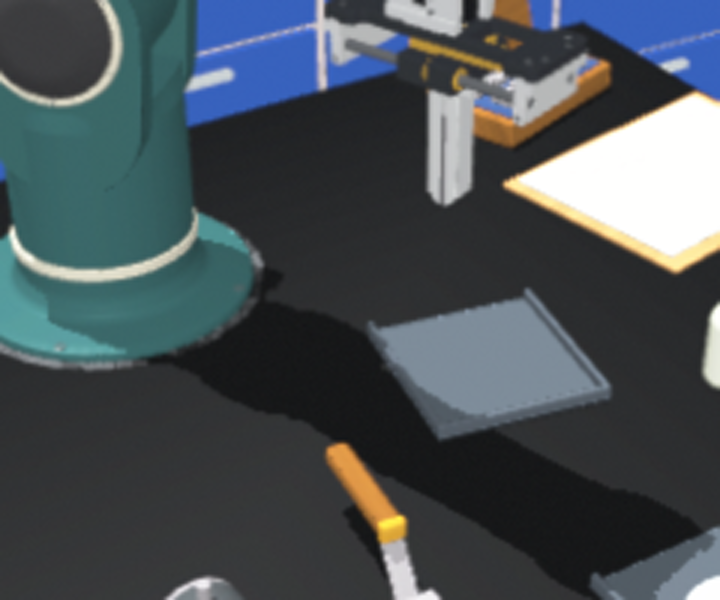

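Emit:
drive_tool --motion "0.29 -0.93 -0.04 -0.54;0.29 -0.93 -0.04 -0.54;0.29 -0.93 -0.04 -0.54;0.29 -0.93 -0.04 -0.54;0.29 -0.93 -0.04 -0.54;0.29 -0.93 -0.04 -0.54;0.29 -0.93 -0.04 -0.54;0.29 -0.93 -0.04 -0.54;0.29 -0.93 -0.04 -0.54;0.29 -0.93 -0.04 -0.54;0.29 -0.93 -0.04 -0.54;0.29 -0.93 -0.04 -0.54;0.29 -0.93 -0.04 -0.54"

```text
clock: 2.7
eef_pos: [0.5622, -0.3567, 0.2351]
ee_rot: [-0.001, 0.854, 0.52, 0.0]
wrist_force: [1.1, 0.9, 0.5]
width: 0.0002
gripper_force: 0.0
```

Emit:
drive_tool --motion "0.118 0.082 0 0;0.118 0.082 0 0;0.118 0.082 -0.12 0;0.118 0.082 -0.15 0;0.118 0.082 -0.15 0;0.118 0.082 -0.15 0"

```text
clock: 3.3
eef_pos: [0.6211, -0.3167, 0.1617]
ee_rot: [0.0, 0.854, 0.52, 0.0]
wrist_force: [0.3, -0.2, -0.1]
width: 0.0004
gripper_force: 0.0
```

```bash
python3 - <<'E'
from h import *
print(get_state()['eef_pos'])
a,_=snap('scene','scene2');b,_=snap('top','top2')
A=cv2.resize(a[200:350,150:290],None,fx=4,fy=4,interpolation=2)[:,:400]
B=cv2.resize(b[150:250,360:460],None,fx=4,fy=4,interpolation=2); B=np.vstack([B,np.zeros((200,400,3),np.uint8)])
cv2.imwrite('pics/p2.png',np.hstack([A,B])[:,:,::-1])
E
```

```text
[ 0.62108577 -0.31670841  0.16170133]
```

View pics/p2.png

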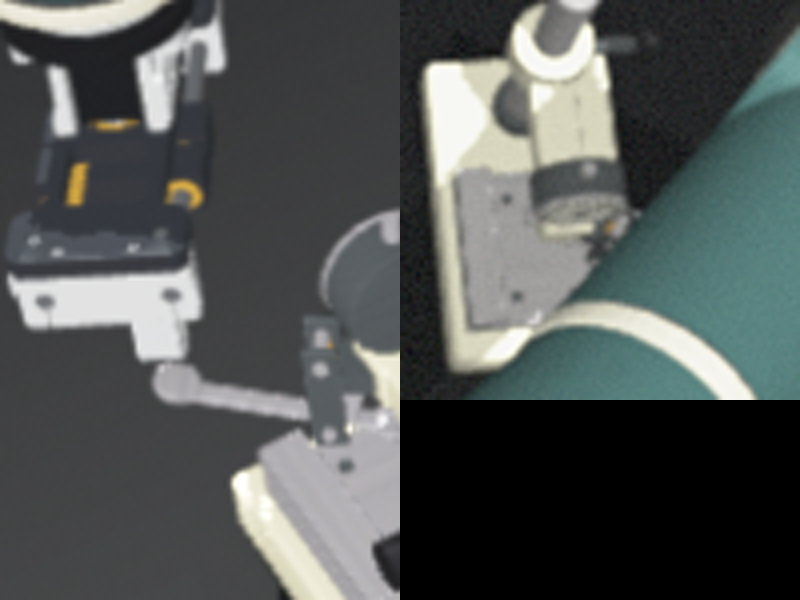

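```bash
cat >> h.py <<'E'
def proj(n,X):
    C=camera_params(n); f=240/np.tan(np.radians(C['vfov'])/2)
    p=np.atleast_2d(X)@np.array(C['R']).T+np.array(C['t']); s=p[:,:2]/p[:,2:]
    return s*(1+C['k1']*(s**2).sum(1,keepdims=True))*f+[C['cx'],C['cy']]
E
python3 - <<'E'
from h import *
X=np.array([.6211,-.3167,.1617])
a=np.radians(-27.3); y=np.array([np.cos(a),np.sin(a),0]); x=np.array([-y[1],y[0],0])
crop=lambda n,X:(proj(n,X)-[150,200])*4
print(crop('scene',X)); print(crop('scene',[X+s*.0125*y+t*.008*x for s in(-1,1) for t in(-1,1)]).round())
print(crop('scene',[[.6211,-.3167,.144],[.6235,-.315,.144],[.6311,-.3167,.144],[.6211,-.3067,.144]]))
E
```

```text
[[160.79251206 349.23654925]]
[[145. 330.]
 [181. 328.]
 [140. 371.]
 [177. 369.]]
[[166.47254636 377.2533552 ]
 [172.12310808 379.14988296]
 [175.42246457 391.26889586]
 [187.07101575 368.76025405]]
```

Emit:
drive_tool --motion "0.006 0.004 0 0;0.006 0.004 -0.02 0;0.006 0.004 -0.035 0;0.006 0.004 -0.05 0;0.006 0.004 -0.065 0;0.006 0.004 -0.08 0;0.006 0.004 -0.095 0;0.006 0.004 -0.11 0;0.006 0.004 -0.11 0;0.006 0.004 -0.11 0"

```text
clock: 4.4
eef_pos: [0.6237, -0.3154, 0.1055]
ee_rot: [-0.0, 0.855, 0.519, 0.0]
wrist_force: [-2.0, 1.5, 9.3]
width: 0.0004
gripper_force: 4.4
```

Emit:
drive_tool --motion "0 0 -0.004 0;0 0 -0.006 0;0 0 -0.006 0"

```text
clock: 4.7
eef_pos: [0.6242, -0.3158, 0.1045]
ee_rot: [0.0, 0.855, 0.519, 0.001]
wrist_force: [-8.8, 5.4, 31.4]
width: 0.0002
gripper_force: 15.3
```

Emit:
drive_tool --motion "0 0 0.03 0;0 0 0.06 0;0 0 0.12 0;-0.05 -0.04 0.2 0;-0.1 -0.08 0.24 0;-0.1 -0.08 0.24 0"

```text
clock: 5.3
eef_pos: [0.5708, -0.3603, 0.2268]
ee_rot: [0.002, 0.856, 0.517, 0.001]
wrist_force: [-0.4, -0.1, 0.0]
width: 0.0005
gripper_force: 0.0
```

```bash
python3 - <<'E'
from h import *
print(get_state()['eef_pos'],get_state()['wrist_force'])
a,_=snap('scene','scene3')
cv2.imwrite('pics/p3.png',cv2.resize(a[235:385,170:350],None,fx=4,fy=4,interpolation=2)[:,:,::-1])
E
```

```text
[ 0.57082282 -0.36028142  0.22676302] [-0.38988079 -0.08855755  0.01437813]
```

View pics/p3.png

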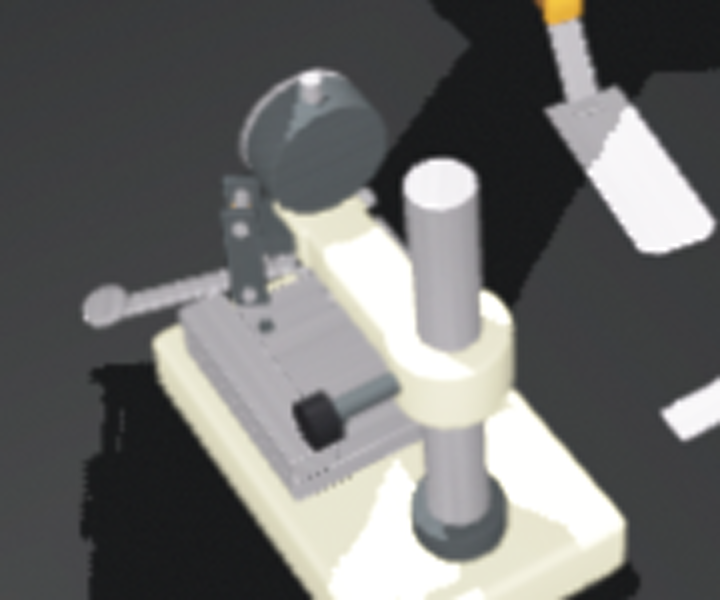

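Emit:
drive_tool --motion "-0.1 0 0.02 -0.1;-0.2 0.04 0.02 -0.2;-0.212 0.14 0.02 -0.3;-0.212 0.24 0.02 -0.39;-0.212 0.34 0.02 -0.48;-0.212 0.44 0.02 -0.57;-0.212 0.54 0.02 -0.67;-0.212 0.64 0 -0.77;-0.212 0.73 0 -0.775;-0.212 0.73 -0.05 -0.775;-0.212 0.73 -0.14 -0.775;-0.212 0.73 -0.14 -0.775;-0.212 0.73 -0.14 -0.775" --grip 1

```text
clock: 6.65
eef_pos: [0.4673, 0.0084, 0.1527]
ee_rot: [0.001, 0.998, -0.063, -0.001]
wrist_force: [0.3, 0.2, -0.4]
width: 0.0943
gripper_force: 0.0
```

```bash
python3 - <<'E'
from h import *
s=get_state();print(s['eef_pos'],s['ee_rot'],s['q'].round(2))
q=s['ee_rot'];print(2*np.degrees(np.arctan2(q[2],q[1]))-180)
snap('scene','scene4')
a=np.load('scene4.npz')['p']
cv2.imwrite('pics/p4.png',cv2.resize(a[150:310,240:400],None,fx=3.7,fy=3.7,interpolation=2)[:,:,::-1])
E
```

```text
[0.46727321 0.00837319 0.15266342] [ 9.04629616e-04  9.97997140e-01 -6.32478900e-02 -7.71112089e-04] [-0.98  0.35  1.07  2.07 -0.38  0.94 -1.41]
-187.25252031198258
```

View pics/p4.png

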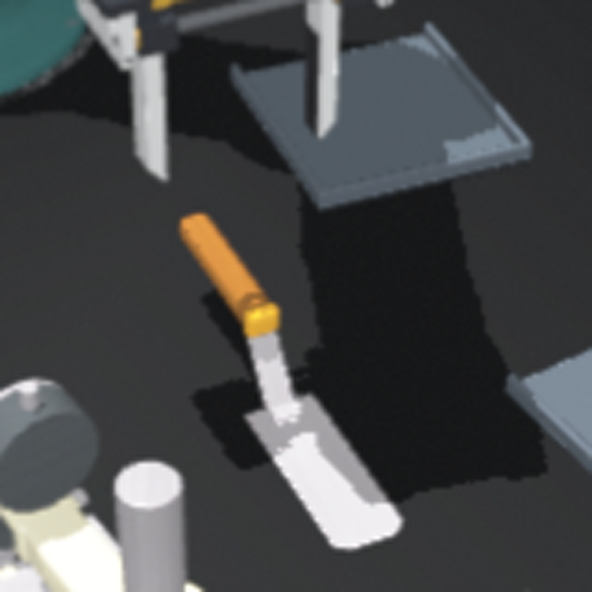

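Emit:
drive_tool --motion "0.004 -0.006 -0.08 0;0.004 -0.006 -0.16 0;0.004 -0.006 -0.22 0;0.004 -0.006 -0.242 0;0.004 -0.006 -0.242 0;0.004 -0.006 -0.242 0"

```text
clock: 7.3
eef_pos: [0.4709, 0.0058, 0.0333]
ee_rot: [-0.0, 0.998, -0.063, 0.001]
wrist_force: [-0.3, 0.4, 0.6]
width: 0.0939
gripper_force: 0.0
```

Emit:
drive_tool --motion "0 0 0 0;0 0 0 0;0 0 0 0;0 0 0 0;0 0 0 0;0 0 0 0;0 0 0 0;0 0 0 0" --grip -1 --newtons 60

```text
clock: 8.1
eef_pos: [0.4695, 0.0063, 0.0314]
ee_rot: [-0.0, 0.998, -0.063, -0.0]
wrist_force: [0.1, -0.1, -0.3]
width: 0.0334
gripper_force: 0.0
```

```bash
python3 - <<'E'
from h import *
s=get_state();print(s['eef_pos'],s['wrist_force'],s['torque'],s['width'],s['gripper_force'],s['q'].round(2))
q=s['ee_rot'];print(2*np.degrees(np.arctan2(q[2],q[1]))-180,q)
for n in('scene','top'): snap(n,n+'5')
wh=lambda P:(P.min(2)>165)
for n,sd in(('top',(318,240)),('scene',(335,285))):
    P=np.load(n+'5.npz')['p'].astype(int)
    k,l,st,c=cv2.connectedComponentsWithStats((P.min(2)>110).astype(np.uint8),connectivity=4)
    v,u=np.nonzero(l==l[sd[1],sd[0]]); X=plane(n,np.c_[u,v],.002)[:,:2]
    Y=X; print(n,len(u)); th=np.radians(-7); e=np.array([np.cos(th),np.sin(th)]); nn=np.array([-e[1],e[0]])
    a=Y@e; print('tip along',np.sort(a)[-8:].round(4)); 
    for lo in(.02,.05,.08):
        m=(a>a.max()-lo-.015)&(a<a.max()-lo); b=(Y@nn)[m]; print(lo,b.mean().round(4),b.min().round(4),b.max().round(4))
    print('tcp lateral',np.array(s['eef_pos'][:2])@nn, 'along',np.array(s['eef_pos'][:2])@e)
E
```

```text
[0.46950239 0.00626483 0.03138604] [ 0.11176478 -0.0564008  -0.31924599] [0.02793244 0.18022884 0.01982294] 0.03340639785208386 0.0 [-0.75  0.55  0.83  2.14 -0.64  0.71 -1.19]
-187.2209523452966 [-1.56639439e-05  9.98015229e-01 -6.29730012e-02 -6.37677582e-05]
top 323
tip along [0.649  0.6493 0.6495 0.6498 0.65   0.6503 0.651  0.6512]
0.02 0.0647 0.0415 0.0882
0.05 0.0565 0.0401 0.0801<stdin>:13: RuntimeWarning: Mean of empty slice.
  ret = ret.dtype.type(ret / rcount)
Traceback (most recent call last):
ValueError: zero-size array to reduction operation minimum which has no identity
```

Emit:
drive_tool --motion "0 0 0 0;0 0 0 0;0 0 0 0;0 0 0 0;0 0 0 0;0 0 0 0"

```text
clock: 8.8
eef_pos: [0.4695, 0.0063, 0.0314]
ee_rot: [-0.0, 0.998, -0.063, -0.0]
wrist_force: [-0.2, -0.6, -0.5]
width: 0.0196
gripper_force: 60.0
```

Emit:
drive_tool --motion "0 0 0.01 0;0 0 0.03 0;0 0 0.06 0;0 0 0.1 0;0 0 0.12 0;0 0 0.12 0;0 0 0.12 0;0 0 0.12 0"

```text
clock: 9.6
eef_pos: [0.4692, 0.0063, 0.0909]
ee_rot: [0.0, 0.998, -0.063, -0.0]
wrist_force: [-0.0, -0.8, -1.2]
width: 0.0195
gripper_force: 60.0
```

```bash
python3 - <<'E'
from h import *
s=get_state();print(s['eef_pos'],s['wrist_force'],s['torque'],s['width'],s['gripper_force'],s['q'].round(2))
for n in('scene','top'): snap(n,n+'6')
# blade points by depth, from top & scene
for n in('scene','top'):
    W=pts(n,np.load(n+'6.npz')['d']);P=np.load(n+'6.npz')['p'].astype(int)
    m=(W[:,:,0]>.545)&(W[:,:,0]<.66)&(abs(W[:,:,1]+.01)<.05)&(W[:,:,2]>.035)&(W[:,:,2]<.12)
    X=W[m]; c=X.mean(0); u,sv,vt=np.linalg.svd(X-c,full_matrices=False)
    A=np.c_[X[:,:2]-c[:2],np.ones(len(X))]; k=np.linalg.lstsq(A,X[:,2],rcond=None)[0]
    print(n,len(X),c.round(4),'axis',vt[0].round(4),'yaw',np.degrees(np.arctan2(vt[0][1],vt[0][0])).round(2),'slopes x,y',k.round(4), X.min(0).round(3),X.max(0).round(3))
E
```

```text
[0.46916684 0.00631501 0.09087095] [-0.04964097 -0.77578496 -1.15171612] [ 0.05507586  0.30675661 -0.0399848 ] 0.019525100331266938 59.97414708137512 [-0.86  0.46  0.95  2.11 -0.51  0.82 -1.29]
scene 755 [ 0.6005 -0.0096  0.0614] axis [ 0.9912 -0.1322 -0.0049] yaw -7.59 slopes x,y [-0.0058 -0.0063  0.0614] [ 0.545 -0.036  0.057] [0.655 0.019 0.066]
top 285 [ 0.6246 -0.0133  0.0616] axis [-0.9743 -0.2235  0.0265] yaw -167.08 slopes x,y [-0.0246 -0.0079  0.0616] [ 0.593 -0.036  0.053] [0.654 0.011 0.069]
```

Emit:
drive_tool --motion "-0.02 0.05 0 0.01;-0.04 0.1 0 0.02;-0.06 0.16 0 0.03;-0.08 0.22 0 0.045;-0.088 0.28 0 0.06;-0.088 0.34 0 0.07;-0.088 0.388 0 0.08;-0.088 0.388 -0.04 0.08;-0.088 0.388 -0.08 0.08;-0.088 0.388 -0.1 0.08;-0.088 0.388 -0.1 0.08;-0.088 0.388 -0.1 0.08"

```text
clock: 10.9
eef_pos: [0.4259, 0.1999, 0.0418]
ee_rot: [0.0, 1.0, -0.001, 0.0]
wrist_force: [0.0, 0.8, -0.4]
width: 0.0195
gripper_force: 60.0
```

```bash
python3 - <<'E'
from h import *
s=get_state();print(s['eef_pos'],s['wrist_force'],s['torque'],s['q'].round(2))
q=s['ee_rot'];print(2*np.degrees(np.arctan2(q[2],q[1]))-180)
for n in('scene','top'): snap(n,n+'7')
a=np.load('scene7.npz')['p'];b=np.load('top7.npz')['p']
A=cv2.resize(a[190:340,330:500],None,fx=2.35,fy=2.35,interpolation=2);B=cv2.resize(b[170:320,180:330],None,fx=2.6,fy=2.6,interpolation=2)
h=max(A.shape[0],B.shape[0]);pd=lambda I:np.pad(I,((0,h-I.shape[0]),(0,0),(0,0)))
o=np.hstack([pd(A),pd(B)]);print(o.shape,A.shape);cv2.imwrite('pics/p7.png',o[:,:,::-1])
E
```

```text
[0.42590659 0.19990406 0.04180441] [ 0.04617691  0.75711807 -0.42212471] [-0.03039848  0.28896416  0.01037062] [-1.18  0.53  0.83  2.14 -0.6   0.72 -1.52]
-180.07103114338491
(390, 790, 3) (352, 400, 3)
```

View pics/p7.png

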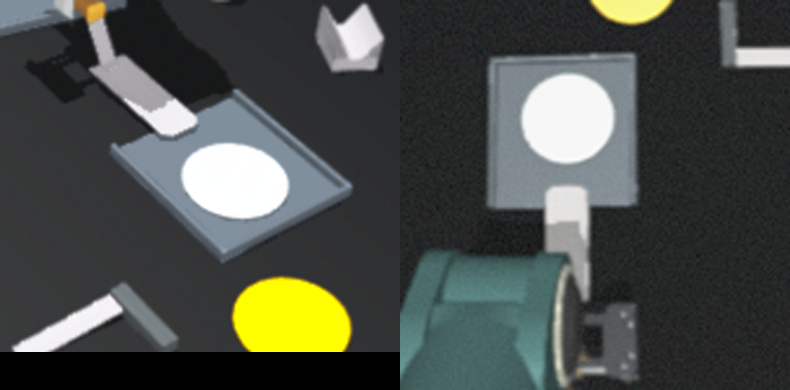

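Emit:
drive_tool --motion "0 0 -0.008 0;0 0 -0.014 0;0 0 -0.015 0;0 0 -0.015 0"

```text
clock: 11.4
eef_pos: [0.4255, 0.2003, 0.0339]
ee_rot: [-0.0, 1.0, -0.0, -0.0]
wrist_force: [-1.0, 0.2, -0.0]
width: 0.0198
gripper_force: 60.0
```

Emit:
drive_tool --motion "0.02 0 0.001 0;0.04 0 0.001 0;0.05 0 0.001 0;0.06 0 0.001 0;0.07 0 0.001 0;0.08 0 0.001 0;0.09 0 0.001 0;0.1 0 0.001 0;0.11 0 0.001 0;0.12 0 0.001 0;0.13 0 0.001 0;0.14 0 0.001 0;0.14 0 0.001 0"

```text
clock: 12.7
eef_pos: [0.4964, 0.2002, 0.0345]
ee_rot: [0.0, 1.0, -0.0, 0.0]
wrist_force: [1.0, -0.1, -1.2]
width: 0.0196
gripper_force: 60.0
```

```bash
cat >> h.py <<'E'
def disc(f):
    "height/brightness of disc, white blob near tray, both cams"
    s=get_state();print(s['clock'],s['eef_pos'].round(4),s['wrist_force'].round(1),s['torque'].round(2),s['q'].round(2))
    for n in('top','scene'):
        P,d=snap(n,f+n); W=pts(n,d)
        m=(abs(W[:,:,0]-.7)<.075)&(abs(W[:,:,1]-.2)<.07)&(P.min(2)>150)
        k,l,st,c=cv2.connectedComponentsWithStats(m.astype(np.uint8),connectivity=4); m=l==1+np.argmax(st[1:,4])
        X=W[m]; (cc,r)=cv2.minEnclosingCircle((X[:,:2]*1000).astype(np.float32)); k=np.linalg.lstsq(np.c_[X[:,:2]-X[:,:2].mean(0),np.ones(len(X))],X[:,2],rcond=None)[0]
        print(n,len(X),'mean',X.mean(0).round(4),'max',X.max(0).round(3),'min',X.min(0).round(3),'slope',k.round(3),np.round(cc),round(r,1))
E
python3 - <<'E'
from h import *
disc('a8')
E
```

```text
12.7 [0.4964 0.2002 0.0345] [ 1.  -0.1 -1.2] [-0.02  0.04  0.02] [-1.05  0.63  0.78  1.98 -0.63  0.78 -1.46]
top 1126 mean [0.6948 0.1987 0.0112] max [0.754 0.254 0.023] min [ 0.625  0.147 -0.003] slope [0.027 0.014 0.011] [689. 198.] 66.4
scene 1384 mean [0.6989 0.198  0.011 ] max [0.758 0.259 0.019] min [ 0.625  0.149 -0.001] slope [ 0.03  -0.007  0.011] [692. 197.] 69.9
```

Emit:
drive_tool --motion "0.01 0 0 0;0.02 0 0 0;0.03 0 0 0;0.04 0 0 0;0.05 0 0 0;0.06 0 0 0;0.07 0 0 0;0.08 0 0 0;0.09 0 0 0;0.1 0 0 0;0.11 0 0 0;0.12 0 0 0;0.12 0 0 0;0.12 0 0 0"

```text
clock: 14.2
eef_pos: [0.5561, 0.2002, 0.0345]
ee_rot: [0.0, 1.0, -0.0, 0.001]
wrist_force: [0.8, -0.3, -0.4]
width: 0.0193
gripper_force: 60.0
```

```bash
python3 - <<'E'
from h import *
disc('a9')
for n in('top','scene'):
    P=np.load(f'a9{n}.npz')['p'];b={'top':(205,170,285,270),'scene':(360,215,500,310)}[n]
    print(n)
# disc fit: outline at z=.010 using strong threshold, by radial edge: fit circle to back half edge pts
for n in('top','scene'):
    Z=np.load(f'a9{n}.npz');P=Z['p'].astype(int);m=(P.min(2)>165)
    sd=proj(n,[.70,.2,.013])[0].astype(int);k,l,st,c=cv2.connectedComponentsWithStats(m.astype(np.uint8),connectivity=4)
    mm=(l==l[sd[1],sd[0]]).astype(np.uint8); ct=max(cv2.findContours(mm,0,1)[0],key=cv2.contourArea)[:,0]
    X=plane(n,ct,.010)[:,:2]; X=X[X[:,0]>.69]
    A=np.c_[2*X,np.ones(len(X))]; a=np.linalg.lstsq(A,(X**2).sum(1),rcond=None)[0]; print(n,'circle',a[:2].round(4),np.sqrt(a[2]+a[0]**2+a[1]**2).round(4),len(X),X[:,0].max().round(4))
E
```

```text
14.2 [0.5561 0.2002 0.0345] [ 0.8 -0.3 -0.4] [-0.01 -0.13 -0.02] [-0.96  0.71  0.76  1.84 -0.64  0.85 -1.44]
top 630 mean [0.7127 0.1844 0.0125] max [0.756 0.247 0.022] min [ 0.639  0.145 -0.002] slope [0.006 0.017 0.013] [697. 198.] 60.4
scene 1344 mean [0.6996 0.1947 0.0118] max [0.759 0.255 0.019] min [0.625 0.146 0.   ] slope [ 0.044 -0.006  0.012] [692. 203.] 68.9
top
scene
top circle [-0.1679 -0.0007] 1.2017 645 0.9491
scene circle [0.7046 0.1969] 0.0506 66 0.7555
```

Emit:
drive_tool --motion "0.005 0 0 0;0.01 0 0 0;0.014 0 0 0;0.014 0 0 0;0.014 0 0.003 0;0.014 0 0.007 0;0.014 0 0.01 0;0.014 0 0.015 0;0.014 0 0.02 0;0.014 0 0.02 0;0.014 0 0.02 0;0.014 0 0.02 0"

```text
clock: 15.5
eef_pos: [0.5625, 0.2003, 0.0444]
ee_rot: [-0.0, 1.0, -0.0, -0.0]
wrist_force: [0.2, 0.3, -2.2]
width: 0.0196
gripper_force: 60.0
```

```bash
cat >> h.py <<'E'
def circ(f,n,z,g,R=.05):
    "silver disc on image f: circle through outline seen at height z, nearest guess g; slope of its top"
    from scipy.optimize import least_squares
    Z=np.load(f'{f}{n}.npz');P=Z['p'].astype(int);W=pts(n,Z['d'])
    m=(P.min(2)>150)&(np.hypot(W[:,:,0]-g[0],W[:,:,1]-g[1])<.062)&(abs(W[:,:,2]-z)<.02)
    ct=max(cv2.findContours(m.astype(np.uint8),0,1)[0],key=cv2.contourArea)[:,0]
    X=plane(n,ct,z)[:,:2]
    r=least_squares(lambda p:np.hypot(*(X-p).T)-R,g,loss='soft_l1',f_scale=.001)
    I=(np.hypot(W[:,:,0]-r.x[0],W[:,:,1]-r.x[1])<.04)&m; Y=W[I]
    k=np.linalg.lstsq(np.c_[Y[:,:2]-r.x,np.ones(len(Y))],Y[:,2],rcond=None)[0]
    print(n,'disc',r.x.round(4),'in',(abs(r.fun)<.002).sum(),len(X),'slope,z',k.round(4),len(Y))
E
python3 - <<'E'
from h import *
s=get_state();print(s['clock'],s['eef_pos'],s['wrist_force'],s['torque'])
for n in('top','scene'): snap(n,'b'+n); circ('b',n,.018,(.704,.199))
E
```

```text
15.5 [0.56246865 0.20028999 0.04435909] [ 0.23889456  0.32024775 -2.24954252] [-0.02040165  0.45786327 -0.01350726]
top disc [0.704  0.1949] in 57 101 slope,z [ 0.0028 -0.0026  0.0222] 299
scene disc [0.704  0.1964] in 81 119 slope,z [-0.0197  0.0191  0.0219] 723
```

Emit:
drive_tool --motion "0 0 0.01 0;0 0 0.03 0;0 0 0.06 0;-0.01 0 0.09 0;-0.03 0 0.115 0;-0.06 0 0.128 0;-0.1 0 0.132 0;-0.14 0 0.132 0;-0.18 0 0.132 0;-0.22 0 0.132 0;-0.26 0 0.132 0;-0.29 0 0.132 0;-0.31 0 0.132 0;-0.32 0 0.132 0;-0.32 0 0.132 0;-0.32 0 0.132 0"

```text
clock: 17.2
eef_pos: [0.4031, 0.2004, 0.1107]
ee_rot: [-0.0, 1.0, -0.0, 0.0]
wrist_force: [-0.2, 0.2, -2.9]
width: 0.0194
gripper_force: 60.0
```

```bash
python3 - <<'E'
from h import *
s=get_state();print(s['clock'],s['eef_pos'],s['wrist_force'],s['torque'],s['q'].round(2))
for n in('top','scene'): snap(n,'c'+n); circ('c',n,.085,(.544,.198))
E
```

```text
17.2 [0.40306751 0.200396   0.11070222] [-0.20197467  0.20377058 -2.93876713] [-0.03408712  0.40878232  0.00221704] [-1.36  0.37  0.98  2.14 -0.42  0.83 -1.69]
top disc [0.5428 0.1965] in 68 113 slope,z [-0.0041 -0.0053  0.0889] 683
scene disc [0.5447 0.1965] in 81 107 slope,z [-0.006   0.0001  0.0889] 583
```

```bash
python3 - <<'E'
from h import *
T=plane('top',[(377.7,231.6),(418.1,228.7),(373.8,193.1)],.075)[:,:2]
S=plane('scene',[(215,313),(244.3,354.5)],.075)[:,:2]
print(T.round(4),S.round(4))
a=np.radians(2);R=np.array([[np.cos(a),-np.sin(a)],[np.sin(a),np.cos(a)]])
L=np.array([[-55,55],[-55,-55],[55,55]])/1000
print('G top',(T-L@R.T).round(4)); print('G scene',(S-np.array([[-55,-55],[55,-55]])/1000@R.T).round(4))
# depth height profile of rails (drop at edges): points classed as rail top
for n,f in(('top','top0'),('scene','scene3')):
    W=pts(n,np.load(f+'.npz')['d']); Q=(W[:,:,:2]-[.671,-.2245])@R
    zz=W[:,:,2]
    for ax,lo,hi,sel in(('front',-.075,-.035,abs(Q[:,:,1])<.055),('left',.035,.075,(Q[:,:,0]>-.05)&(Q[:,:,0]<.0)),('right',-.075,-.035,(Q[:,:,0]>-.05)&(Q[:,:,0]<.05)),('back',.035,.075,(abs(Q[:,:,1])<.055))):
        q=Q[:,:,0] if ax in('front','back') else Q[:,:,1]
        if ax=='front' or ax=='back': sel=sel&(abs(Q[:,:,1])>.034)
        o=[]
        for b in np.arange(lo,hi,.005):
            m=sel&(q>=b)&(q<b+.005)&(zz<.1); o.append((round((b+.0025)*1000),round(1000*np.median(zz[m])) if m.sum()>2 else None))
        print(n,ax,o)
E
```

```text
[[ 0.6104 -0.1721]
 [ 0.6147 -0.2825]
 [ 0.7195 -0.1683]] [[ 0.6227 -0.2803]
 [ 0.7384 -0.2781]]
G top [[ 0.6673 -0.2252]
 [ 0.6677 -0.2256]
 [ 0.6664 -0.2252]]
G scene [[ 0.6758 -0.2234]
 [ 0.6815 -0.225 ]]
top front [(-72, 44), (-67, 46), (-62, 46), (-57, 54), (-52, 77), (-47, 76), (-42, 75), (-37, 76)]
top left [(38, 76), (42, 76), (48, 76), (52, 75), (57, 49), (62, 43), (67, 3), (72, 1)]
top right [(-72, None), (-67, None), (-62, 44), (-57, None), (-52, 76), (-47, 77), (-42, 75), (-37, 76)]
top back [(38, 75), (42, 75), (48, 76), (52, 75), (57, None), (62, 47), (67, 47), (72, 47)]
scene front [(-72, None), (-67, 46), (-62, 44), (-57, 65), (-52, 75), (-47, 75), (-42, 75), (-37, 74)]
scene left [(38, None), (42, None), (48, None), (52, 75), (57, None), (62, None), (67, None), (72, None)]
scene right [(-72, 1), (-67, 2), (-62, 34), (-57, 46), (-52, 69), (-47, 76), (-42, 76), (-37, 76)]
scene back [(38, 74), (42, 74), (48, 75), (52, 65), (57, 55), (62, 45), (67, 45), (72, 45)]
```

Emit:
drive_tool --motion "0 -0.01 0 0;-0.001 -0.03 0 0;-0.002 -0.06 0 0;-0.003 -0.1 0 0;-0.005 -0.15 0 0;-0.007 -0.21 0 0.002;-0.009 -0.27 0 0.004;-0.011 -0.33 0 0.006;-0.013 -0.39 0 0.008;-0.015 -0.45 0 0.01;-0.017 -0.51 0 0.012;-0.019 -0.57 0 0.014;-0.021 -0.63 0 0.016;-0.023 -0.69 0 0.018;-0.024 -0.74 0 0.02;-0.025 -0.78 0 0.022;-0.026 -0.81 0 0.022;-0.026 -0.835 0 0.022;-0.026 -0.852 0 0.022;-0.026 -0.862 0 0.022"

```text
clock: 19.3
eef_pos: [0.3889, -0.2318, 0.1105]
ee_rot: [0.0, 1.0, 0.016, -0.0]
wrist_force: [0.0, 0.9, -2.9]
width: 0.0194
gripper_force: 60.0
```

Emit:
drive_tool --motion "0 0 -0.003 0;0 0 -0.003 0;0 0 -0.003 0"

```text
clock: 19.6
eef_pos: [0.3895, -0.2302, 0.1088]
ee_rot: [-0.0, 1.0, 0.017, -0.0]
wrist_force: [0.3, 0.3, -3.1]
width: 0.0194
gripper_force: 60.0
```

```bash
python3 - <<'E'
from h import *
s=get_state();print(s['clock'],s['eef_pos'],s['wrist_force'],s['torque'],s['q'].round(2))
q=s['ee_rot'];print(2*np.degrees(np.arctan2(q[2],q[1]))-180)
for n in('top','scene'): snap(n,'d'+n); circ('d',n,.085,(.53,-.229))
E
```

```text
19.6 [ 0.3894729  -0.23019932  0.1088162 ] [ 0.28263611  0.30787231 -3.05671794] [0.00652505 0.50937287 0.01950712] [-0.36  0.38  0.99  2.14 -0.44  0.83 -0.64]
-178.00092839849245
top disc [ 0.5278 -0.2293] in 72 111 slope,z [-0.0085  0.0063  0.0871] 701
scene disc [ 0.527  -0.2354] in 32 126 slope,z [-0.0113  0.0072  0.0862] 825
```

Emit:
drive_tool --motion "0.01 0 0 0;0.03 0.001 0 0;0.055 0.002 0 0;0.085 0.003 0 0;0.115 0.004 0 0;0.145 0.005 0 0;0.175 0.006 0 0;0.205 0.007 0 0;0.23 0.008 0 0;0.25 0.008 0 0;0.265 0.009 0 0;0.275 0.009 0 0;0.282 0.009 0 0;0.285 0.009 0 0;0.285 0.009 0 0;0.285 0.009 0 0"

```text
clock: 21.3
eef_pos: [0.5318, -0.2263, 0.109]
ee_rot: [-0.0, 1.0, 0.017, -0.0]
wrist_force: [-0.2, 1.0, -2.6]
width: 0.0193
gripper_force: 60.0
```

```bash
python3 - <<'E'
from h import *
s=get_state();print(s['clock'],s['eef_pos'],s['wrist_force'],s['torque'],s['q'].round(2))
for n in('top','scene'): snap(n,'e'+n); circ('e',n,.084,(.671,-.2245))
a=np.load('etop.npz')['p'][160:250,350:450];b=np.load('escene.npz')['p'][240:360,190:320]
A=cv2.resize(a,None,fx=4,fy=4,interpolation=2);B=cv2.resize(b,(390,360),interpolation=2)
cv2.imwrite('pics/e.png',np.hstack([A,B])[:,:,::-1])
E
```

```text
21.3 [ 0.53180332 -0.22627915  0.10898014] [-0.19950027  1.0200721  -2.63177637] [-0.0778281   0.45322677 -0.00685333] [-0.3   0.6   0.87  1.84 -0.55  0.97 -0.72]
top disc [ 0.6666 -0.1884] in 22 118 slope,z [ 0.0393 -0.2284  0.083 ] 469
scene disc [ 0.6776 -0.2413] in 26 136 slope,z [-0.0202  0.1285  0.0856] 963
```

View pics/e.png

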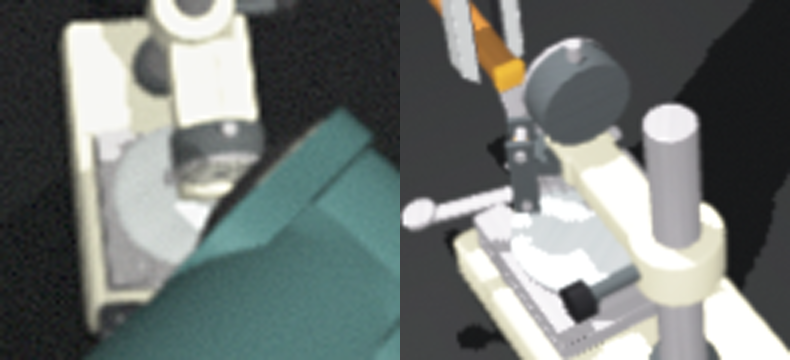

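The disc is on the blade under the spindle. In the top crop its visible rim runs (165,128)–(115,195)–(190,265). In the scene crop its back-right rim runs (515,245)–(570,290)–(625,265). Fitting the centre from these points.

```bash
python3 - <<'E'
from h import *
from scipy.optimize import least_squares
t=np.array([(115,195),(122,165),(140,140),(165,128),(190,265),(150,245),(125,222)])/4+[350,160]
s=(np.array([(515,250),(535,275),(570,290),(600,283),(632,262)])-[400,0])/3+[190,240]
for n,p in(('top',t),('scene',s)):
    X=plane(n,p,.084)[:,:2]; r=least_squares(lambda c:np.hypot(*(X-c).T)-.05,[.67,-.22],loss='soft_l1',f_scale=.002); print(n,r.x.round(4),(r.fun*1000).round(1))
# depth: disc-top points z in .082-.093 extents along directions
for n in('top','scene'):
    W=pts(n,np.load(f'e{n}.npz')['d']); z=W[:,:,2]; m=(z>.0815)&(z<.092)&(np.hypot(W[:,:,0]-.671,W[:,:,1]+.2245)<.06); X=W[m][:,:2]
    th=np.degrees(np.arctan2(X[:,1]+.2245,X[:,0]-.671)); r=np.hypot(X[:,0]-.671,X[:,1]+.2245)
    print(n,len(X),[(a,round(1000*np.sort(r[(th>=a)&(th<a+30)])[-3:].mean(),1)) for a in range(-180,180,30) if ((th>=a)&(th<a+30)).sum()>5])
E
```

```text
top [ 0.6716 -0.2293] [ 1.7  0.2  0.1 -1.3  0.5 -3.3 -0.2]
scene [ 0.6682 -0.2262] [-3.4  0.2  4.2  0.2 -5.3]
top 467 [(-180, np.float64(36.2)), (-150, np.float64(18.8)), (0, np.float64(50.3)), (30, np.float64(49.5)), (60, np.float64(49.1)), (90, np.float64(52.3)), (120, np.float64(51.5)), (150, np.float64(55.6))]
scene 842 [(-180, np.float64(36.7)), (-150, np.float64(47.5)), (-120, np.float64(49.5)), (-90, np.float64(51.9)), (-60, np.float64(51.8)), (-30, np.float64(48.2)), (0, np.float64(42.7)), (30, np.float64(9.9)), (150, np.float64(36.4))]
```

Emit:
drive_tool --motion "0 0 -0.002 0;0 0 -0.004 0;0 0 -0.006 0;0 0 -0.0075 0;0 0 -0.0085 0;0 0 -0.0095 0;0 0 -0.0105 0;0 0 -0.0115 0;0 0 -0.013 0;0 0 -0.016 0;0 0 -0.019 0;0 0 -0.022 0;0 0 -0.022 0;0 0 -0.022 0;0 0 -0.022 0"

```text
clock: 22.9
eef_pos: [0.532, -0.2262, 0.0979]
ee_rot: [-0.0, 1.0, 0.017, -0.0]
wrist_force: [0.1, -0.2, -1.3]
width: 0.0195
gripper_force: 60.0
```

```bash
cat >> h.py <<'E'
def ext(f):
    for n in('top','scene'):
        snap(n,f+n); W=pts(n,np.load(f'{f}{n}.npz')['d']); z=W[:,:,2]; d=np.hypot(W[:,:,0]-.671,W[:,:,1]+.2245); m=(z>.0785)&(z<.09)&(d<.06); X=W[m]
        th=np.degrees(np.arctan2(X[:,1]+.2245,X[:,0]-.671)); r=np.hypot(X[:,0]-.671,X[:,1]+.2245)
        print(n,len(X),[(a,round(float(1000*np.sort(r[(th>=a)&(th<a+30)])[-3:].mean()),1)) for a in range(-180,180,30) if ((th>=a)&(th<a+30)).sum()>5])
        Y=X[r<.043]; k=np.linalg.lstsq(np.c_[Y[:,:2]-[.671,-.2245],np.ones(len(Y))],Y[:,2],rcond=None)[0]; print('plane',k.round(4))
E
python3 - <<'E'
from h import *
s=get_state();print(s['clock'],s['eef_pos'],s['wrist_force'],s['torque'])
ext('f')
E
```

```text
22.9 [ 0.53203083 -0.22624356  0.09794812] [ 0.13724399 -0.23758657 -1.30323544] [-0.0029104   0.25267014 -0.06360876]
top 499 [(-180, 31.5), (-150, 17.9), (0, 49.8), (30, 59.4), (60, 55.8), (90, 53.6), (120, 57.3), (150, 47.8)]
plane [ 0.0015 -0.0157  0.0843]
scene 857 [(-180, 40.0), (-150, 47.1), (-120, 52.2), (-90, 51.9), (-60, 51.7), (-30, 52.8), (0, 44.5), (30, 12.3), (120, 9.8), (150, 41.1)]
plane [ 0.012  -0.0236  0.0827]
```

Emit:
drive_tool --motion "-0.01 0 0 0;-0.03 -0.001 0 0;-0.055 -0.002 0 0;-0.085 -0.003 0 0;-0.115 -0.004 0 0;-0.145 -0.005 0 0;-0.175 -0.006 0 0;-0.205 -0.007 0 0;-0.235 -0.008 0 0;-0.26 -0.009 0 0;-0.28 -0.01 0 0;-0.3 -0.01 0 0;-0.31 -0.011 0 0;-0.31 -0.011 0 0;-0.31 -0.011 0 0"

```text
clock: 24.5
eef_pos: [0.3774, -0.2317, 0.098]
ee_rot: [0.0, 1.0, 0.017, 0.0]
wrist_force: [0.1, -0.1, -0.8]
width: 0.0194
gripper_force: 60.0
```

```bash
python3 - <<'E'
from h import *
s=get_state();print(s['clock'],s['eef_pos'],s['wrist_force'],s['torque'],s['q'].round(2))
ext('g')
for n in('top','scene'): circ('g',n,.079,(.671,-.2245))
E
```

```text
24.5 [ 0.377394   -0.23170766  0.09798301] [ 0.05660181 -0.1079444  -0.84521832] [-0.061887    0.26701758 -0.04509694] [-0.34  0.39  0.98  2.17 -0.45  0.8  -0.61]
top 634 [(-180, 48.4), (-150, 55.4), (-120, 51.6), (0, 50.0), (30, 57.9), (60, 56.8), (90, 57.0), (120, 59.4), (150, 48.6)]
plane [0.0132 0.0042 0.0838]
scene 856 [(-180, 38.9), (-150, 50.3), (-120, 50.9), (-90, 51.4), (-60, 52.4), (-30, 53.7), (0, 44.7), (30, 13.0), (150, 40.8)]
plane [ 0.0133 -0.0331  0.0825]
top disc [ 0.6611 -0.2168] in 30 134 slope,z [ 0.1126 -0.044   0.0832] 537
scene disc [ 0.6713 -0.2542] in 13 141 slope,z [0.0144 0.1465 0.0805] 970
```

Emit:
drive_tool --motion "0 0.03 0 0;0 0.08 0 0;0.01 0.14 0 0;0.02 0.2 0 0;0.03 0.25 0 0;0.04 0.27 -0.03 0;0.04 0.27 -0.06 0;0.04 0.27 -0.09 0;0.04 0.27 -0.11 0;0.04 0.27 -0.122 0;0.04 0.27 -0.128 0;0.04 0.27 -0.132 0;0.04 0.27 -0.133 0;0.04 0.27 -0.133 0;0.04 0.27 -0.133 0"

```text
clock: 26.1
eef_pos: [0.3972, -0.0967, 0.0317]
ee_rot: [-0.0, 1.0, 0.017, 0.0]
wrist_force: [0.1, -1.2, -0.7]
width: 0.0195
gripper_force: 60.0
```

```bash
python3 - <<'E'
from h import *
s=get_state();print(s['clock'],s['eef_pos'],s['wrist_force'],s['torque'])
E
```

```text
26.1 [ 0.39721085 -0.09670165  0.03167171] [ 0.06040617 -1.24021555 -0.6612241 ] [-0.01624737  0.23024784 -0.03767801]
```

Emit:
drive_tool --motion "0 0 -0.001 0;0 0 -0.001 0;0 0 -0.001 0"

```text
clock: 26.4
eef_pos: [0.3971, -0.0967, 0.0311]
ee_rot: [-0.0, 1.0, 0.017, 0.0]
wrist_force: [-3.4, 0.8, 4.7]
width: 0.0198
gripper_force: 60.0
```

Emit:
drive_tool --motion "0 0 0 0;0 0 0 0;0 0 0 0;0 0 0 0;0 0 0 0;0 0 0 0;0 0 0 0;0 0 0 0" --grip 0.3

```text
clock: 27.2
eef_pos: [0.397, -0.0967, 0.0309]
ee_rot: [-0.0, 1.0, 0.017, -0.0]
wrist_force: [-0.3, 0.9, -0.1]
width: 0.0611
gripper_force: 0.0
```

Emit:
drive_tool --motion "0 0 0.04 0;0 0 0.1 0;0 0 0.2 0;0 0 0.3 0;0 0.06 0.4 0;0 0.16 0.4 0;0 0.26 0.4 0;0 0.36 0.4 0;0 0.46 0.4 0;0 0.5 0.4 0;0 0.5 0.4 0;0 0.5 0.4 0"

```text
clock: 28.4
eef_pos: [0.3969, 0.1535, 0.2307]
ee_rot: [0.001, 1.0, 0.018, -0.0]
wrist_force: [0.4, -0.2, -0.3]
width: 0.0608
gripper_force: 0.0
```

```bash
python3 - <<'E'
from h import *
s=get_state();print(s['clock'],s['eef_pos'],s['wrist_force'],s['width'])
ext('h')
# lifter height, lever pad, and bystander changes
for n in('top','scene'):
    W=pts(n,np.load(f'h{n}.npz')['d'])
    m=(abs(W[:,:,0]-.53)<.045)&(abs(W[:,:,1]+.092)<.018); print(n,'blade z',np.median(W[m][:,2]).round(4),W[m][:,2].max().round(4))
    m=(abs(W[:,:,0]-.40)<.04)&(abs(W[:,:,1]+.097)<.009); print(n,'handle z',np.median(W[m][:,2]).round(4))
    m=(abs(W[:,:,0]-.624)<.01)&(abs(W[:,:,1]+.315)<.01)&(W[:,:,2]>.05); print(n,'pad z',np.median(W[m][:,2]).round(4),m.sum())
    a=np.load(f'{n}0.npz')['p'].astype(int);b=np.load(f'h{n}.npz')['p'].astype(int)
    m=(abs(a-b).max(2)>70).astype(np.uint8); k,l,st,c=cv2.connectedComponentsWithStats(m); print([tuple(x) for x in st[1:] if x[4]>25])
E
```

```text
28.4 [0.39685628 0.1535395  0.23068802] [ 0.41225772 -0.23758588 -0.31673405] 0.06080480754694641
top 630 [(-180, 49.0), (-150, 54.7), (-120, 46.0), (0, 50.2), (30, 51.8), (60, 52.7), (90, 56.5), (120, 55.1), (150, 48.6)]
plane [ 0.0088 -0.0002  0.084 ]
scene 861 [(-180, 39.4), (-150, 50.9), (-120, 52.2), (-90, 51.3), (-60, 51.6), (-30, 53.8), (0, 48.9), (30, 11.1), (120, 11.2), (150, 41.3)]
plane [ 0.0129 -0.0281  0.0825]
top blade z 0.0026 0.0096
top handle z 0.0589
top pad z 0.1039 49
[(np.int32(227), np.int32(199), np.int32(35), np.int32(34), np.int32(941)), (np.int32(417), np.int32(211), np.int32(24), np.int32(18), np.int32(192)), (np.int32(307), np.int32(224), np.int32(21), np.int32(90), np.int32(1103)), (np.int32(338), np.int32(248), np.int32(22), np.int32(92), np.int32(1145)), (np.int32(175), np.int32(260), np.int32(91), np.int32(105), np.int32(3860)), (np.int32(244), np.int32(324), np.int32(24), np.int32(44), np.int32(532)), (np.int32(210), np.int32(370), np.int32(105), np.int32(110), np.int32(4886)), (np.int32(0), np.int32(374), np.int32(96), np.int32(106), np.int32(6391)),
[... 922 characters left out ...]
np.int32(39), np.int32(63)), (np.int32(182), np.int32(49), np.int32(17), np.int32(42), np.int32(153)), (np.int32(220), np.int32(50), np.int32(15), np.int32(34), np.int32(56)), (np.int32(351), np.int32(90), np.int32(11), np.int32(35), np.int32(202)), (np.int32(231), np.int32(207), np.int32(70), np.int32(84), np.int32(1075)), (np.int32(289), np.int32(208), np.int32(60), np.int32(91), np.int32(1383)), (np.int32(407), np.int32(251), np.int32(46), np.int32(32), np.int32(1117)), (np.int32(188), np.int32(290), np.int32(40), np.int32(27), np.int32(471)), (np.int32(236), np.int32(299), np.int32(10), np.int32(7), np.int32(34)), (np.int32(236), np.int32(324), np.int32(21), np.int32(11), np.int32(121))]
```

```bash
python3 -c "
from plant import *
print(sign_off())"
```

```text
the job is handed in; nothing more can be done
None
```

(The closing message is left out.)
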